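# Reset the cycle counter through its guarded key well

### The arm

A 6-joint arm with a two-finger parallel gripper is mounted at the origin on a cart in front of the work surface, level with it; the furniture and walls round the work are solid. World frame = base frame: x ahead of the robot, y to its left, z up, the work surface at z = 0. Lengths are in m, angles in rad, forces in N, time in s.
With the tool pointing down it reaches from about 0.325 to 0.85 m from the base axis. Payload 4.4 kg.
Tool frame: the origin (TCP) lies on the centre line of the jaws, within the pads' length; the fingertips stand 8 mm ahead of it and the grasp point (between the pads) lies 11 mm behind it (tcp_to_tips is the distance from the TCP to the fingertips, in m); x points along the fingers, z is the direction in which the jaws open and shut, and the axes are right-handed (so a half turn about x gives the same grasp; the last joint's range is limited). The gripper opens to 94 mm and grips with 3 to 60 N. Pads are 16 mm wide; open, the fingers measure 119 mm over their backs; the gripper's body (75 mm by 177 mm) begins 78 mm behind the grasp point.
Start: joints at [-1.357, 0.207, 1.542, -0, 1.393, -0.15], TCP at [0.205, -0.537, 0.213] pointing down, gripper open.
Joint ranges: [-2.73, 2.73], [-0.86, 2.22], [0.23, 2.46], [-1.11, 4.25], [0.08, 2.63], [-2.82, 2.82]. Speed limits (rad/s): [2.79, 2.79, 3.14, 3.14, 3.14, 3.14].

### API

Orientations are given as a unit quaternion [w, x, y, z].
In Python, from station import get_state, capture, close_job, tcp_to_tips gives the robot as it stands. The module is installed in compiled form; this text tells all that it offers.
- The arm moves only by the tool move_arm, never from a script. Its arguments are lists of equal length, an entry for each row: "claw": the finger opening in mm, from 0 to 94; "translation": the shift along the world's x, y, z each as a share of 0.5 m, from -1 to 1, a list of three; "spin": the turn about the world's z as a share of 180 degrees, from -1 to 1. In form: {"claw": [claw, ...], "translation": [[dx, dy, dz], ...], "spin": [spin, ...]}. A call has 1 to 12 rows; each row is the pose to reach, as a shift and turn from the pose commanded when the call began, turning the shorter way round; what a row does not reach only later rows make up. A row lasts 1/8 s, in which the tool goes at most 62.5 mm and 10.7 degrees, less where a joint would pass 70% of its speed; a pose out of reach is approached as far as the arm can. A call with a number of a shift or a turn outside -1 to 1 is refused whole. A call with a gripper value outside its range is refused whole. The fingers move at their own pace and stop on an object; "squeeze" is the grip in N (left out, the last holds). Time passes only in rows, so rows that repeat a pose let the fingers close. It gives the time, the measured TCP pose, the force and the opening at its end, in the units of the state.
- get_state(): the state, without advancing time (a new reading comes with each control period).
- capture(name): name is "side" or "top" or "wrist"; returns a dict with "pixels" (420x560x3 uint8, blue, green, red), "intrinsics" (3x3 intrinsics, pixels), "R" (3x3) and "t" (3): a world point X has camera coordinates R X + t. Camera axes: x right, y down, z forward; pixel columns grow to the right and rows downward; lengths in m; the calibration is good to about 2 mm. A picture is of the moment at which its call begins. There is no depth.
- close_job(): hands the job in, once; it reports no verdict.
The state is a dict: "time_s": time; "qpos": joint angles; "qvel": joint speeds; "joint_torque": joint torques, N m; "position": TCP position; "orientation": TCP orientation; "contact_force": force on the tool from outside, world axes, zero at the start; "moment": the same for the moment, N m; "finger_gap": finger opening in m.
Only numpy, scipy, OpenCV 4.12 (cv2) and the standard library are available. Lean on these libraries where they do the work, as an engineer would, in place of code of your own. Each camera call takes 0.05 s, during which the arm holds its last target. There are 200 camera calls.

### The job

The cycle counter of the abrasion tester must be zeroed before the next run. With a fingertip, push the sliding metal cover on the grey counter box all the way open by its ridge, reach into the well it uncovers and press the sunken reset key fully down, then let the key come up and push the cover fully shut again. Pinch and lift nothing, do not press the two raised keys, and leave the small things beside the box where they stand.

Things in the scene. Friction and masses are not known exactly. Their poses are not given: they have to be found in the camera images.
- counter_box: grey counter box, fixed on the bench, 150 (x) x 210 (y) x 50 (z) mm; origin at the centre of its underside; at yaw 0 its x points away from the robot, its y to the robot's left. In its flat top is a well with upright sides, 39 (x) x 67 (y) x 40 mm deep, centred at box x = -25, y = +40 mm. The cover runs along y between rails and end stops 6 mm high. Behind it: a flat dark green window and two raised keys
- well_mouth (a point): centre of the well's mouth, level with the top of the counter box. The rails (6 mm wide, 6 mm high) run along box y, 27.5 mm either side of the well's centre line; the end stops lie across at box y = +-85 mm
- reset_key_top (a point): centre of the top of the reset key, a round white key 24 mm across standing alone in the middle of the well; when up its top is 24 mm below the top of the box (26 mm above the bench) and 16 mm above the floor of the well; pressed down along z. Moves with the key
- reset_key (a joint): travel of the reset key in m: 0 up, 0.006 fully down; a spring brings it up again (about 1.2 N to start it, 4.8 N at full depth)
- cover (a joint): travel of the sliding cover in m: 0 shut (centred over the well), 0.080 fully open, towards the box's -y (the robot's right); it stays where it is left, sliding friction about 1.5 N. It may start up to 10 mm open
- ridge_top (a point): centre of the top edge of the cover's ridge, moving with it. The cover is an aluminium plate 46 (x) x 76 (y) x 3.5 mm, its upper face 55 mm above the bench; in its middle stands a ridge 40 mm long in x, 12 mm thick in y, 14 mm high above the plate (top 69 mm above the bench), to be pushed along y on one flank; pressing both flanks at once is pinching
- raised_key_a (a joint): travel of the first raised key in m: 0 up, 0.004 down; sprung like the reset key. Not to be pressed
- raised_key_b (a joint): the same for the second raised key
- raised_key_a_top (a point): top of the first raised key, round, white, 18 mm across, standing 9 mm above the top of the box at box x = 42, y = -50 mm
- raised_key_b_top (a point): top of the second raised key, like the first, at box x = 42, y = -82 mm
- weight_0: loose brass check weight with a knob, 38 mm across, 28 mm high, standing on the bench at the right of the box; origin at the centre of its underside. A bystander
- rod_sample: loose upright steel rod sample, 18 mm across, 42 mm high, at the right of the box; origin at the centre of its underside. A bystander
- loupe: loose black stand loupe, 39 mm across, 32 mm high, at the right of the box; origin at the centre of its underside. A bystander
- marker: loose marker pen lying at the right of these, 17 x 135 x 16 mm, long along its own y; origin at the centre of its underside. A bystander

How it is judged:
By the outcome, as a careful person would: the job done as asked, in the order asked, and still so for the second after the job is handed in, with the robot touching nothing.
It also fails if it takes over 51 s, if anything falls off the work surface, if the arm or the gripper's body presses on something with over 40 N, if the wrist force passes 120 N, or if a joint passes its speed limit or range.

## Working session

There is one attempt and no reset: what is moved stays moved. The work goes in short steps, Python scripts to look and compute and a tool call to move; the robot and the scene stay as the last step left them, time stands still between calls to the robot, and variables do not carry over. Pictures are saved under pics/ and viewed, about 8 in all and at most 12, crops included, and the job is handed in when it is done.

Besides the shell and the picture viewer there is one more tool, called after "Emit:" as name([rows], argument=value, ...), one row to a line, values as JSON. move_arm: Moves the arm, as the interface text tells. Its arguments: {"type":"object","properties":{"claw":{"type":"array"},"translation":{"type":"array"},"spin":{"type":"array"},"squeeze":{"type":"number"}},"required":["claw","translation","spin"]}

```bash
mkdir -p pics; cat > h.py <<'E'
import numpy as np,cv2
from station import *
def shot(cam,fn):
    c=capture(cam); cv2.imwrite('pics/'+fn+'.png',c['pixels']); np.savez('pics/'+fn+'.npz',**c); return c
def ray(c,u,v,z):
    K,R,t=(np.array(c[k]) for k in('intrinsics','R','t'))
    o=-R.T@t; d=R.T@np.linalg.inv(K)@[u,v,1]
    return o+d*(z-o[2])/d[2]
def proj(c,X):
    p=np.array(c['intrinsics'])@(np.array(c['R'])@np.array(X)+np.array(c['t'])); return p[:2]/p[2]
E
python3 - <<'E'
from h import *
s=get_state(); print({k:np.round(v,4) for k,v in s.items()},tcp_to_tips)
a=shot('top','top1');b=shot('side','side1')
for c in(a,b): print(np.round(-np.array(c['R']).T@c['t'],3),np.round(c['R'],3).tolist())
E
```

```text
{'time_s': np.float64(0.0), 'qpos': array([-1.3565,  0.2074,  1.5429, -0.    ,  1.3935, -0.1505]), 'qvel': array([ 0.0006, -0.    ,  0.0013,  0.0006,  0.0013, -0.0006]), 'joint_torque': array([-7.00000e-04, -3.70883e+01, -2.81419e+01,  6.97000e-02,
        3.61000e-02, -2.00000e-04]), 'position': array([ 0.2049, -0.5364,  0.2123]), 'orientation': array([ 0.5818,  0.4016,  0.583 , -0.4005]), 'contact_force': array([ 0.143 ,  0.6675, -0.3446]), 'moment': array([0.0297, 0.0508, 0.0209]), 'finger_gap': np.float64(0.0942)} 0.008
[ 0.425 -0.378  0.938] [[0.023, -1.0, -0.006], [-0.997, -0.022, -0.073], [0.073, 0.007, -0.997]]
[ 0.34  -1.058  0.554] [[0.965, -0.26, -0.022], [-0.163, -0.536, -0.828], [0.203, 0.803, -0.56]]
```

View pics/top1.png

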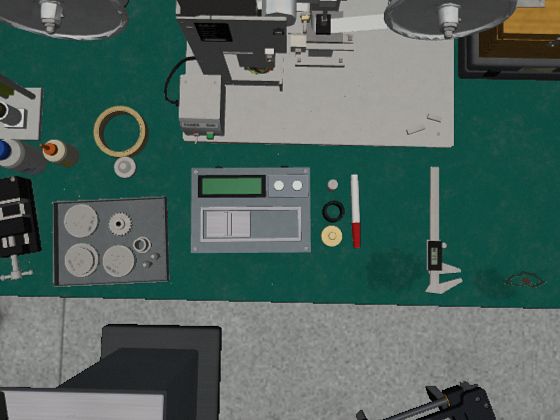

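View pics/side1.png

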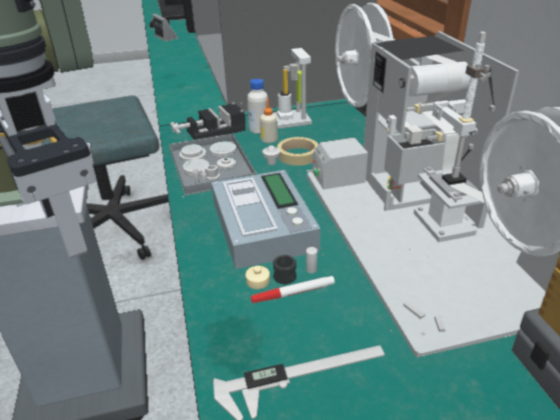

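```bash
python3 - <<'E'
from h import *
from scipy.spatial.transform import Rotation as Ro
s=get_state();w,x,y,z=s['orientation'];M=Ro.from_quat([x,y,z,w]).as_matrix();print(M.round(3))
c=np.load('pics/top1.npz');im=c['pixels']
hs=cv2.cvtColor(im,cv2.COLOR_BGR2HSV)
cr=cv2.resize(im[155:265,180:370],None,fx=4,fy=4,interpolation=cv2.INTER_CUBIC);cv2.imwrite('pics/crop1.png',cr)
sub=hs[140:270,170:330]; m=((sub[...,1]<90)).astype(np.uint8)*255
m=cv2.morphologyEx(m,cv2.MORPH_OPEN,np.ones((3,3)))
for k in cv2.findContours(m,0,2)[0]:
    if cv2.contourArea(k)>2000:
        r=cv2.minAreaRect(k);p=cv2.boxPoints(r)+[170,140];print(r,p.tolist());print([ray(c,*q,.05).round(4).tolist() for q in p])
E
```

```text
[[-0.     0.934  0.357]
 [ 0.002  0.357 -0.934]
 [-1.     0.    -0.002]]
((80.49999237060547, 68.99999237060547), (118.99998474121094, 85.99998474121094), 0.0) [[191.0, 251.99998474121094], [191.0, 166.0], [309.99998474121094, 166.0], [309.99998474121094, 251.99998474121094]]
[[0.4071, -0.2101, 0.05], [0.559, -0.2045, 0.05], [0.5636, -0.4155, 0.05], [0.4119, -0.4184, 0.05]]
```

View pics/crop1.png

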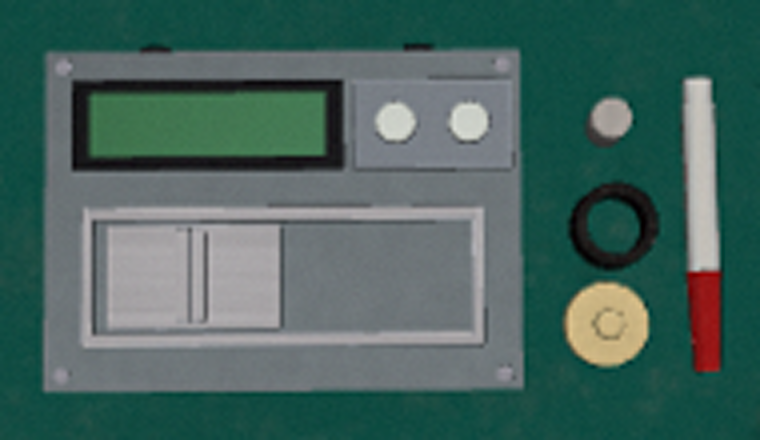

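Emit:
move_arm([
  [0.508,0.534,0.074],
  [0.508,0.534,0.074],
  [0.508,0.534,0.074],
  [0.508,0.534,0.074],
  [0.508,0.534,0.074],
  [0.508,0.534,0.074],
  [0.508,0.534,0.074],
  [0.508,0.534,0.074],
  [0.508,0.534,0.074],
  [0.508,0.534,0.074],
], claw=[0,0,0,0,0,0,0,0,0,0], spin=[-0.11,-0.11,-0.11,-0.11,-0.11,-0.11,-0.11,-0.11,-0.11,-0.11], squeeze=10)

```text
time_s: 1.35
position: [0.4581, -0.2713, 0.2502]
orientation: [0.504, 0.496, 0.504, -0.496]
contact_force: [0.8, -1.3, -0.2]
finger_gap: 0.0006
```

```bash
python3 - <<'E'
from h import *
s=get_state();print(s['position'],s['orientation'],s['contact_force'],s['finger_gap'],s['time_s'])
c=shot('wrist','w1');print(-c['R'].T@c['t'])
E
```

```text
[ 0.45814615 -0.27129225  0.25015539] [ 0.5039626   0.49572833  0.50436158 -0.49587753] [ 0.77476127 -1.29362624 -0.1593484 ] 0.0005535462565504351 1.35
[ 0.52599612 -0.27080899  0.42065036]
```

View pics/w1.png

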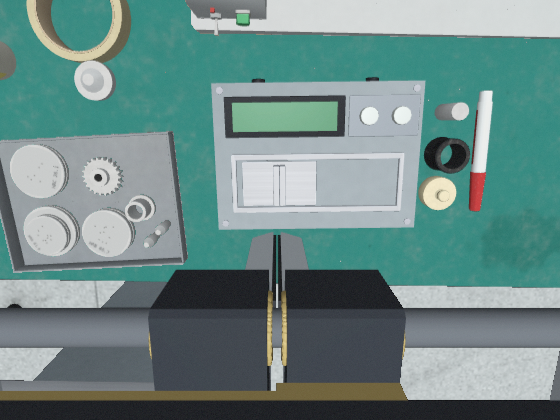

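```bash
python3 - <<'E'
from h import *
c=np.load('pics/w1.npz');im=c['pixels']
for n,u,v,z in [('TL',213,83,.05),('TR',424,81,.05),('BR',413,227,.05),('BL',219,228,.05),('keyA',369.5,116,.059),('keyB',402,115,.059),('fTL',233,155,.056),('fTR',404,153,.056),('fBR',402,212,.056),('fBL',234,213,.056)]:
    print(n,ray(c,u,v,z).round(4))
hs=cv2.cvtColor(im,cv2.COLOR_BGR2HSV)[60:245,200:440]
m=((hs[...,0]>75)&(hs[...,0]<95)&(hs[...,1]>120)).astype(np.uint8); m=1-m
m=cv2.morphologyEx(m*255,cv2.MORPH_OPEN,np.ones((9,9)))
k=max(cv2.findContours(m,0,2)[0],key=cv2.contourArea)
a=cv2.approxPolyDP(k,6,True)[:,0]+[200,60];print(a.tolist(),[ray(c,*q,.05).round(4).tolist() for q in a])
cv2.imwrite('pics/crop2.png',cv2.resize(im[70:235,205:430],None,fx=3.5,fy=3.5,interpolation=cv2.INTER_CUBIC))
E
```

```text
TL [ 0.558  -0.2081  0.05  ]
TR [ 0.5635 -0.4143  0.05  ]
BR [ 0.4145 -0.4194  0.05  ]
BL [ 0.4097 -0.2111  0.05  ]
keyA [ 0.5293 -0.3614  0.059 ]
keyB [ 0.5308 -0.393   0.059 ]
fTL [ 0.4887 -0.2277  0.056 ]
fTR [ 0.4938 -0.3997  0.056 ]
fBR [ 0.4325 -0.4038  0.056 ]
fBL [ 0.4283 -0.2281  0.056 ]
[[424, 80], [211, 82], [218, 229], [413, 227]] [[0.5644, -0.4142, 0.05], [0.5589, -0.2062, 0.05], [0.4086, -0.21, 0.05], [0.4145, -0.4194, 0.05]]
```

View pics/crop2.png

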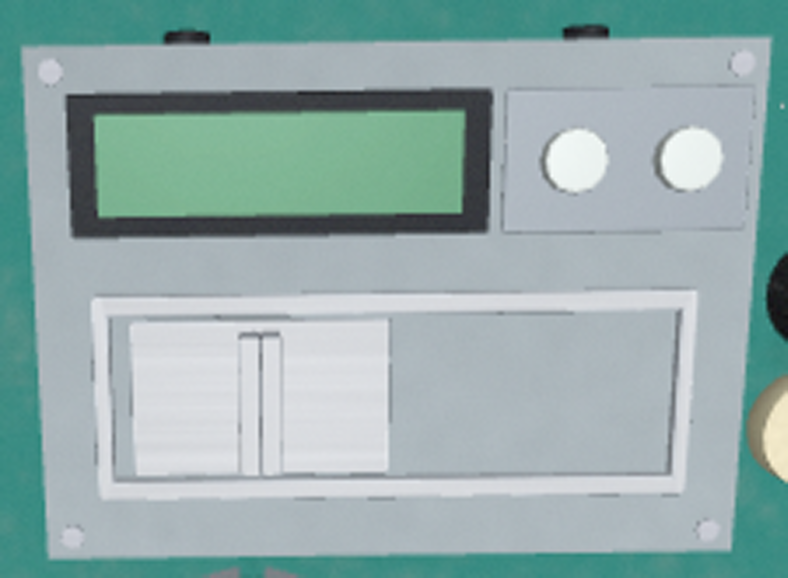

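Emit:
move_arm([
  [0.002,0.052,-0.04],
  [0.002,0.052,-0.14],
  [0.002,0.052,-0.24],
  [0.002,0.052,-0.3],
  [0.002,0.052,-0.34],
  [0.002,0.052,-0.362],
  [0.002,0.052,-0.362],
  [0.002,0.052,-0.362],
], claw=[0,0,0,0,0,0,0,0], spin=[0.002,0.002,0.002,0.002,0.002,0.002,0.002,0.002])

```text
time_s: 2.4
position: [0.4608, -0.2449, 0.0705]
orientation: [0.507, 0.494, 0.506, -0.494]
contact_force: [0.2, 0.9, -0.2]
finger_gap: 0.0005
```

```bash
python3 - <<'E'
from h import *
s=get_state();print(s['position'],s['contact_force'],s['time_s'])
c=shot('side','s2');w=shot('wrist','w2')
a=cv2.resize(c['pixels'][150:260,190:340],(560,411),interpolation=2)
b=cv2.resize(w['pixels'],(240,180));cv2.imwrite('pics/v2.png',np.hstack([a,cv2.copyMakeBorder(b,0,231,0,0,0)]))
E
```

```text
[ 0.46082559 -0.24492453  0.07051012] [ 0.20151917  0.91510836 -0.22923183] 2.4
```

View pics/v2.png

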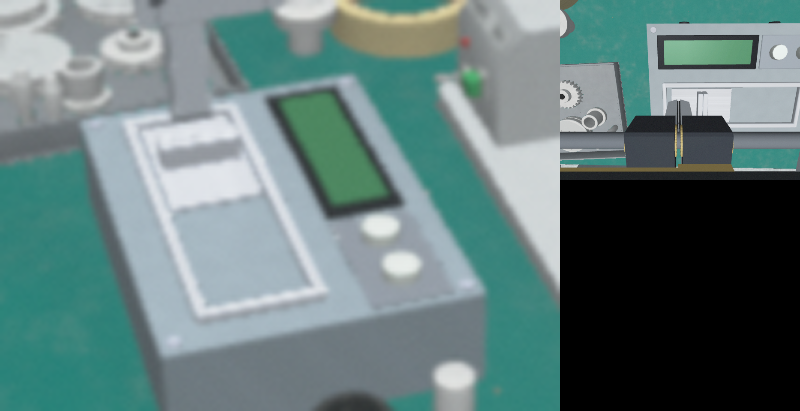

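Emit:
move_arm([
  [0,-0.005,-0.004],
  [0,-0.018,-0.004],
  [0,-0.036,-0.004],
  [0.001,-0.054,-0.004],
  [0.001,-0.072,-0.004],
  [0.001,-0.09,-0.004],
  [0.002,-0.108,-0.004],
  [0.002,-0.126,-0.004],
  [0.003,-0.144,-0.004],
  [0.003,-0.16,-0.004],
  [0.003,-0.174,-0.004],
  [0.003,-0.176,-0.004],
], claw=[0,0,0,0,0,0,0,0,0,0,0,0], spin=[0,0,0,0,0,0,0,0,0,0,0,0])

```text
time_s: 4.0
position: [0.4614, -0.3328, 0.0673]
orientation: [0.506, 0.494, 0.506, -0.494]
contact_force: [0.7, 1.0, -0.4]
finger_gap: 0.0005
```

Emit:
move_arm([
  [0,-0.003,0],
  [0,-0.006,0],
  [0,-0.006,0],
  [0,-0.006,0],
], claw=[0,0,0,0], spin=[0,0,0,0])

```text
time_s: 4.5
position: [0.4615, -0.3347, 0.0673]
orientation: [0.506, 0.494, 0.507, -0.493]
contact_force: [0.8, 2.6, 1.4]
finger_gap: 0.0006
```

```bash
python3 - <<'E'
from h import *
for i in range(3):
    s=get_state();print(s['position'],s['contact_force'])
    w=shot('wrist','w3')
E
```

```text
[ 0.46148053 -0.33469978  0.06733929] [0.83632686 2.61923859 1.36780499]
[ 0.46150096 -0.33473043  0.06734652] [0.71385075 3.014802   0.57166594]
[ 0.46150317 -0.33471069  0.06735099] [0.49008632 2.54853997 1.39595885]
```

Emit:
move_arm([
  [0,-0.004,0],
  [0,-0.008,0],
  [0,-0.008,0],
  [0,-0.008,0],
], claw=[0,0,0,0], spin=[0,0,0,0])

```text
time_s: 5.15
position: [0.4615, -0.3351, 0.0672]
orientation: [0.504, 0.495, 0.509, -0.492]
contact_force: [-0.1, 11.9, 5.7]
finger_gap: 0.0002
```

Emit:
move_arm([
  [0,0.012,0],
  [0,0.03,0],
  [0,0.06,0.04],
  [-0.003,0.1,0.06],
  [-0.003,0.132,0.06],
  [-0.003,0.132,0.06],
  [-0.003,0.132,0.06],
  [-0.003,0.132,0.06],
], claw=[0,0,0,0,0,0,0,0], spin=[0,0,0,0,0,0,0,0])

```text
time_s: 6.15
position: [0.46, -0.2735, 0.0971]
orientation: [0.506, 0.494, 0.506, -0.494]
contact_force: [-0.4, 0.5, -0.4]
finger_gap: 0.0003
```

```bash
python3 - <<'E'
from h import *
c=shot('side','s4');w=shot('wrist','w4')
s=get_state();print(s['position'],s['contact_force'])
a=cv2.resize(c['pixels'][150:260,190:340],(400,293),interpolation=2)
b=cv2.resize(w['pixels'][60:280,180:480],(400,293));cv2.imwrite('pics/v4.png',np.hstack([a,b]))
E
```

```text
[ 0.46001376 -0.27356896  0.09717786] [ 0.29788157 -0.59437487 -0.72691105]
```

View pics/v4.png

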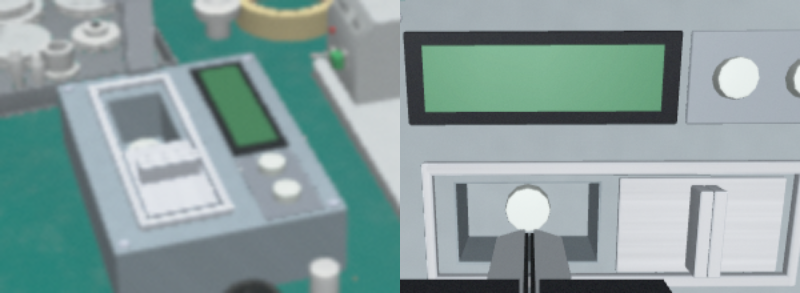

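Emit:
move_arm([
  [0,0,-0.03],
  [0,0,-0.06],
  [0,0,-0.09],
  [0,0,-0.106],
  [0,0,-0.116],
  [0,0,-0.124],
  [0,0,-0.13],
  [0,0,-0.13],
], claw=[0,0,0,0,0,0,0,0], spin=[0,0,0,0,0,0,0,0])

```text
time_s: 7.25
position: [0.4604, -0.2733, 0.0328]
orientation: [0.507, 0.494, 0.506, -0.494]
contact_force: [-0.0, -0.1, 2.2]
finger_gap: 0.0009
```

Contact on the key (2.2 N, 1–2 mm down). Pressing on to the stop.

Emit:
move_arm([
  [0,0,-0.004],
  [0,0,-0.008],
  [0,0,-0.011],
  [0,0,-0.013],
  [0,0,-0.014],
  [0,0,-0.014],
  [0,0,-0.014],
  [0,0,-0.014],
], claw=[0,0,0,0,0,0,0,0], spin=[0,0,0,0,0,0,0,0])

```text
time_s: 8.25
position: [0.4605, -0.2734, 0.028]
orientation: [0.507, 0.493, 0.506, -0.494]
contact_force: [-4.7, 3.9, 18.8]
finger_gap: 0.0007
```

Emit:
move_arm([
  [0,0,0.01],
  [0,0,0.03],
  [0,0,0.08],
  [0,0,0.14],
  [0,0,0.16],
  [0,0,0.16],
  [0.002,-0.08,0.16],
  [0.004,-0.16,0.16],
  [0.005,-0.214,0.16],
  [0.005,-0.214,0.16],
  [0.005,-0.214,0.16],
  [0.005,-0.214,0.16],
], claw=[0,0,0,0,0,0,0,0,0,0,0,0], spin=[0,0,0,0,0,0,0,0,0,0,0,0])

```text
time_s: 9.75
position: [0.4623, -0.3786, 0.1047]
orientation: [0.506, 0.493, 0.507, -0.493]
contact_force: [0.8, -0.5, -0.8]
finger_gap: 0.0001
```

```bash
python3 - <<'E'
from h import *
c=shot('side','s5');w=shot('wrist','w5')
s=get_state();print(s['position'],s['contact_force'])
a=cv2.resize(c['pixels'][150:260,190:340],(400,293),interpolation=2)
b=cv2.resize(w['pixels'][60:280,50:350],(400,293));cv2.imwrite('pics/v5.png',np.hstack([a,b]))
E
```

```text
[ 0.4626667  -0.37903993  0.10526834] [0.01306931 0.40129202 0.46382498]
```

View pics/v5.png

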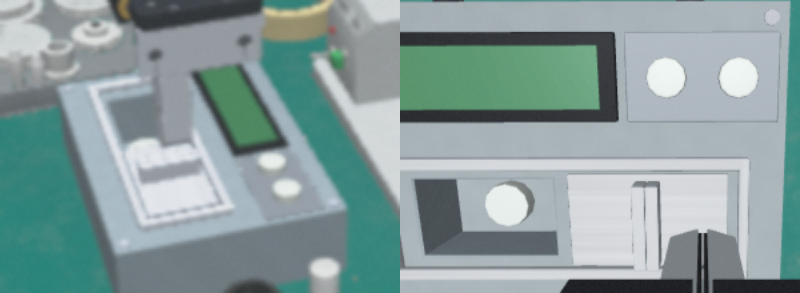

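Emit:
move_arm([
  [0,0,-0.03],
  [0,0,-0.06],
  [0,0,-0.076],
  [0,0,-0.076],
  [0,0,-0.076],
], claw=[0,0,0,0,0], spin=[0,0,0,0,0])

```text
time_s: 10.48
position: [0.4628, -0.3805, 0.0676]
orientation: [0.506, 0.494, 0.506, -0.494]
contact_force: [0.7, -0.2, 0.1]
finger_gap: 0.0004
```

Emit:
move_arm([
  [0,0.006,0],
  [0,0.018,0],
  [0,0.036,0],
  [-0.001,0.054,0],
  [-0.001,0.072,0],
  [-0.002,0.09,0],
  [-0.002,0.108,0],
  [-0.003,0.126,0],
  [-0.003,0.144,0],
  [-0.004,0.158,0],
  [-0.004,0.168,0],
  [-0.004,0.172,0],
], claw=[0,0,0,0,0,0,0,0,0,0,0,0], spin=[0,0,0,0,0,0,0,0,0,0,0,0])

```text
time_s: 11.98
position: [0.4608, -0.2939, 0.0677]
orientation: [0.506, 0.494, 0.506, -0.494]
contact_force: [-0.6, -1.5, 5.5]
finger_gap: 0.0005
```

Emit:
move_arm([
  [0,0.003,0],
  [0,0.006,0],
  [0,0.009,0],
  [0,0.01,0],
  [0,0.01,0],
  [0,0.01,0],
], claw=[0,0,0,0,0,0], spin=[0,0,0,0,0,0])

```text
time_s: 12.72
position: [0.4607, -0.2905, 0.0678]
orientation: [0.507, 0.493, 0.506, -0.494]
contact_force: [-0.9, -5.0, 4.8]
finger_gap: 0.0004
```

Emit:
move_arm([
  [0,0.002,0],
  [0,0.005,0],
  [0,0.005,0],
  [0,0.005,0],
], claw=[0,0,0,0], spin=[0,0,0,0])

```text
time_s: 13.22
position: [0.4608, -0.2901, 0.068]
orientation: [0.508, 0.492, 0.505, -0.495]
contact_force: [-1.7, -9.2, 3.0]
finger_gap: 0.0007
```

Emit:
move_arm([
  [0,-0.01,0],
  [0,-0.03,0],
  [0,-0.03,0.08],
  [0,-0.03,0.18],
  [0,-0.03,0.28],
  [0,-0.03,0.36],
  [0,-0.03,0.36],
  [0,-0.03,0.36],
  [0,-0.03,0.36],
  [0,-0.03,0.36],
], claw=[0,0,0,0,0,0,0,0,0,0], spin=[0,0,0,0,0,0,0,0,0,0])

```text
time_s: 14.48
position: [0.4599, -0.301, 0.2455]
orientation: [0.505, 0.494, 0.508, -0.494]
contact_force: [-0.2, -0.3, -0.3]
finger_gap: 0.0003
```

```bash
python3 - <<'E'
from h import *
w=shot('wrist','w6'); c=shot('top','t6');o=np.load('pics/top1.npz')
s=get_state();print(s['position'],s['contact_force'],s['time_s'])
d=np.abs(c['pixels'].astype(int)-o['pixels']).max(2)[160:260,322:372];print('bystander diff',d.max(),(d>40).sum())
a=cv2.resize(c['pixels'][155:265,180:370],(400,232),interpolation=2)
b=cv2.resize(w['pixels'][70:260,190:490],(400,253));cv2.imwrite('pics/v6.png',np.hstack([cv2.copyMakeBorder(a,0,21,0,0,0),b]))
E
```

```text
[ 0.46024667 -0.30132325  0.24634533] [-0.36822785  0.051548   -0.78209987] 14.575
bystander diff 17 0
```

View pics/v6.png

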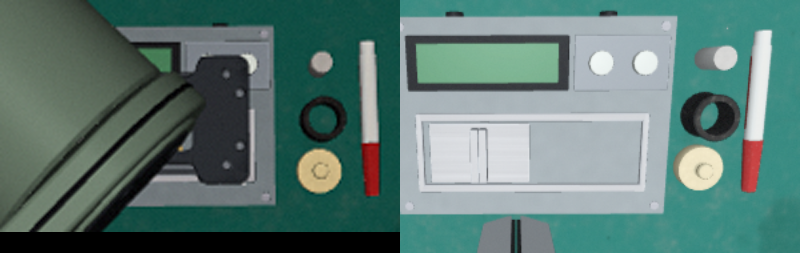

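```bash
python3 -c "
from station import *
print(close_job())"
```

```text
the job is handed in; nothing more can be done
None
```

I zeroed the counter and handed the job in at about 14.6 s of the 51 s allowed. With the gripper closed, I pushed the cover open by one flank of its ridge, pressed the reset key and let it come up. I then pushed the cover shut from the ridge's other flank.

What the checks showed:
- **Cover open:** it stopped against the end stop with about 12 N on the finger, and the picture showed the well fully uncovered.
- **Reset key pressed:** the fingertip reached 20 mm above the bench, the key's full depth, with about 19 N against the 4.8 N spring. A later picture showed the key standing in the open well, and I read no exact height for it.
- **Cover shut:** it stopped against the end stop with about 9 N. The final wrist picture showed about 4 mm between the plate and the frame, which is what a shut cover should show.
- **Small things beside the box:** comparing the top picture before and after showed no change.
- **Raised keys:** I never moved the finger near them, and they looked up in the final wrist picture.

**One disagreement:** the finger positions at the two stops were 45 mm apart, where I expected 43 mm. I put this down to the closed fingers being about 2 mm thinner than the 25 mm I assumed. I did not check it further, because both stops showed a clear rise in force.

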